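# Clear the plate vice and hold its sprung jaw open at the size mark

### The arm

A 6-joint arm with a two-finger parallel gripper is mounted at the origin on the work surface. World frame = base frame: x ahead of the robot, y to its left, z up, the work surface at z = 0. Lengths are in m, angles in rad, forces in N, time in s.
With the tool pointing down it reaches from about 0.3 to 0.85 m from the base axis. Payload 5.4 kg.
Tool frame: the origin (TCP) lies at the very end of the fingers, on their centre line; the grasp point (between the pads) lies 19 mm behind it; x points along the fingers, y is the direction in which the jaws open and shut, and the axes are right-handed (so a half turn about x gives the same grasp; the last joint's range is limited). The gripper opens to 85 mm and grips with 20 to 120 N. Pads are 22 mm wide; open, the fingers measure 114 mm over their backs; the gripper's body (76 mm by 85 mm) begins 54 mm behind the grasp point. The pads swing forward as they close: fully open they stand 13 mm farther back than shut.
Start: joints at [-1.379, 0.158, 1.597, -0, 1.386, -0.21], TCP at [0.225, -0.529, 0.231] pointing down, gripper open.
Joint ranges: [-2.91, 2.91], [-0.94, 2.29], [0.18, 2.7], [-1.29, 4.43], [0.17, 2.64], [-3, 3]. Speed limits (rad/s): [2.57, 2.57, 3.14, 3.14, 3.14, 3.14].

### API

Orientations are given as a unit quaternion [w, x, y, z].
In Python, from bench import * gives the robot as it stands. The module is installed in compiled form; this text tells all that it offers.
- The arm moves only by the shell command python3 -m inch 'ROWS' [FORCE]. ROWS is JSON, a list of rows, each a list of 7 numbers: the shift along the tool's x, y, z in mm, then the turn, a rotation vector about the tool's x, y, z in rad, then the finger opening in mm, from 0 to 85.4. A call has 1 to 10 rows; each row is the pose to reach, as a shift and turn from the pose commanded when the call began, along the tool's axes at that moment; what a row does not reach only later rows make up. A row lasts 1/12 s, in which the tool goes at most 41.7 mm and 7.16 degrees, less where a joint would pass 70% of its speed; a pose out of reach is approached as far as the arm can. A call with a gripper value outside its range is refused whole. The fingers move at their own pace and stop on an object; FORCE is the grip in N (left out, the last holds). Time passes only in rows, so rows that repeat a pose let the fingers close. It gives the time, the measured TCP pose, the force and the opening at its end, in the units of the state.
- state(): the state, without advancing time (a new reading comes with each control period).
- capture(name): name is "scene" or "side" or "wrist"; returns a dict with "img" (384x512x3 uint8, red, green, blue), "range_z" (384x512 float32, m along the optical axis (not along the pixel's ray), 0 where there is no reading), "fx", "fy", "cx", "cy" (pixels), "R" (3x3) and "t" (3): a world point X has camera coordinates R X + t. Camera axes: x right, y down, z forward; pixel columns grow to the right and rows downward; lengths in m; the calibration is good to about 2 mm. A picture is of the moment at which its call begins.
- hand_in(): hands the job in, once; it reports no verdict.
The state is a dict: "t": time; "joint_pos": joint angles; "dq": joint speeds; "tau": joint torques, N m; "ee_pos": TCP position; "orientation": TCP orientation; "wrist_force": force on the tool from outside, world axes, zero at the start; "ft_torque": the same for the moment, N m; "finger_gap": finger opening in m.
Only numpy, scipy, OpenCV 4.12 (cv2) and the standard library are available. Lean on these libraries where they do the work, as an engineer would, in place of code of your own. Each camera call takes 0.05 s, during which the arm holds its last target.

### The job

Clear the three tools off the bed of the plate vice: lay both markers (red-capped and blue-capped) in the yellow tray and the steel punch in the grey tray, leaving the mallet and the hammer where they lie. Then pull the vice's sprung jaw open by its bar handle until its brass pointer stands level with the red size rider, without shifting the rider. Finish while still holding the handle there, keeping the jaw still at the mark so that a colleague can lay the next plate in.

Things in the scene. Friction and masses are not known exactly. Their poses are not given: they have to be found in the camera images.
- vice: Plate vice bolted to the bench. Grey-green bed 270 (x) by 260 (y) by 30 mm high; origin: centre of its underside. Its -x end faces the robot, turned up to 10 degrees; the sprung jaw is pulled open to -x. Fixed jaw at x = 95 to 135 mm, 34 mm above the bed. The bed is clear from x = -135 to -10 mm but for the three tools, which lie in the jaw's way. A steel rule runs along the +y edge.
- jaw: Sprung sliding jaw: block 45 (x) by 196 mm (y), 28 mm above the bed, carrying the bar handle. Axes as the vice; origin on the bed top, at home at the vice's x = y = 0, block over x = -10 to 35 mm. Slides only along the vice's x, 0 (home, start) to 100 mm towards -x; a spring draws it home when let go (about 6 N at home, plus 0.7 N per 10 mm).
- handle (a point): Middle of the jaw's bar handle: level round bar along y, 13 mm thick, black sleeve 84 mm long, posts 110 mm apart; axis 100 mm above the bench and 41 mm above the jaw block, free all round. Axes as the vice. Can be gripped from above, fingers in front and behind (closing along x), within 30 mm of its middle. Moves with the jaw.
- pointer (a point): Tip of the brass pointer on the sliding jaw's +y side, over the steel rule. Moves with the jaw, 5 mm to the -x side of the handle's axis. Same axes as the vice.
- mark (a point): Index of the red size rider, a red block 18 mm long with a brass thumbscrew, clamped on the bed's +y edge; at most 5 mm above the bed. Axes as the vice. It starts 45 to 85 mm to the -x side of the pointer; the jaw is at the mark when pointer and mark have the same x in the vice's frame. Friction (25 N) holds it; not to be shifted.
- red_marker_center (a point): Marker pen with a red cap and white square-section barrel, 102 mm long, 14 mm wide and high, 25 g; point at its centre, x along its length (towards the cap), z up. It starts lying on the vice's bed, roughly along the vice's x axis. 
- blue_marker_center (a point): Marker pen with a blue cap and white square-section barrel, 102 mm long, 14 mm wide and high, 25 g; point at its centre, x along its length (towards the cap), z up. It starts lying on the vice's bed, roughly along the vice's x axis. 
- punch_center (a point): Bare steel chasing punch of square section, 108 mm long, 10 mm wide and high, 60 g; point at its centre, x along its length (towards the flattened end), z up. It starts lying on the vice's bed, roughly along the vice's x axis. 
- red_marker: The same red-capped marker; origin under its centre.
- blue_marker: The same blue-capped marker; origin under its centre.
- punch: The same steel punch; origin under its centre.
- yellow_tray: Yellow open tray for markers, fixed to the bench: 160 mm (x) by 130 mm (y), 28 mm high, walls and floor 4 mm thick. Origin: centre of its underside. Stands to one side of the vice; the two trays swap sides.
- grey_tray: Grey open tray for punches, of the same size, on the other side of the vice.
- mallet: Bystander: nylon-faced mallet with yellow faces and a wooden handle, 230 mm long, lying on the mat. Origin on the mat under the butt of its handle; the head lies 200 mm to +x.
- pein_hammer: Bystander: ball-pein hammer with a wooden handle, 225 mm long, lying on the mat. Origin on the mat under the butt of its handle; the head lies 205 mm to +x.

How it is judged:
By the outcome, as a careful person would: the job done as asked, in the order asked, and still so for the second after the job is handed in, while the arm keeps its last pose, push and grip.
It also fails if it takes over 72 s, if anything falls off the work surface, if the arm or the gripper's body presses on something with over 40 N, if the wrist force passes 120 N, or if a joint passes its speed limit or range.

## Working session

There is one attempt and no reset: what is moved stays moved. The work goes in short steps, Python scripts to look and compute and a shell command to move; the robot and the scene stay as the last step left them, time stands still between calls to the robot, and variables do not carry over. Pictures are saved under pics/ and viewed, and the job is handed in when it is done.

```bash
mkdir -p pics; python3 - <<'E'
from bench import *
import cv2,numpy as np
s=state();print(s)
for n in("scene","side","wrist"):
    c=capture(n);np.savez(f"pics/{n}0.npz",**c)
    cv2.imwrite(f"pics/{n}0.png",cv2.resize(c["img"][:,:,::-1],(800,600),interpolation=cv2.INTER_CUBIC))
    print(n,c["fx"],c["cx"],c["cy"],c["R"],c["t"])
E
```

```text
{'t': 0.0, 'joint_pos': array([-1.37910327e+00,  1.59047377e-01,  1.59824656e+00,  8.19052694e-06,
        1.38620480e+00, -2.10129609e-01]), 'dq': array([ 0.00148448, -0.00119331, -0.00029658,  0.00177427, -0.00050618,
       -0.00010966]), 'tau': array([ 5.21668119e-05, -3.96007991e+01, -3.31427085e+01, -1.73249423e-04,
        8.56505212e-03,  1.16748305e-05]), 'ee_pos': array([ 0.22472956, -0.52860648,  0.23031067]), 'orientation': array([ 0.1404375 ,  0.69289226,  0.1417852 , -0.69287414]), 'wrist_force': array([ 0.51601141,  0.7272648 , -0.58904066]), 'ft_torque': array([ 0.02979235, -0.00627089, -0.01169091]), 'finger_gap': 0.0853224756217555}
scene 398.637459140456 256.9624605958992 196.8018902879732 [[ 0.86305987  0.50477068  0.01828164]
 [ 0.383257   -0.63086146 -0.67463167]
 [-0.3290011   0.58925409 -0.73792811]] [-0.48612002 -0.1444172   1.20169965]
side 372.5587113061228 260.62605464121106 197.26599745376475 [[ 0.97706614 -0.21293053  0.00153211]
 [-0.14869007 -0.68740354 -0.71089214]
 [ 0.15242382  0.69436083 -0.70329938]] [-0.53869234  0.1624657   0.84794679]
wrist 302.614045974253 257.19853957805344 195.1364507317126 [[ 0.39009912 -0.9207712  -0.00175309]
 [-0.87177908 -0.36995428  0.32114649]
 [-0.296351   -0.12375065 -0.94702791]] [-0.57444577 -0.0402081   0.38127188]
```

View pics/scene0.png

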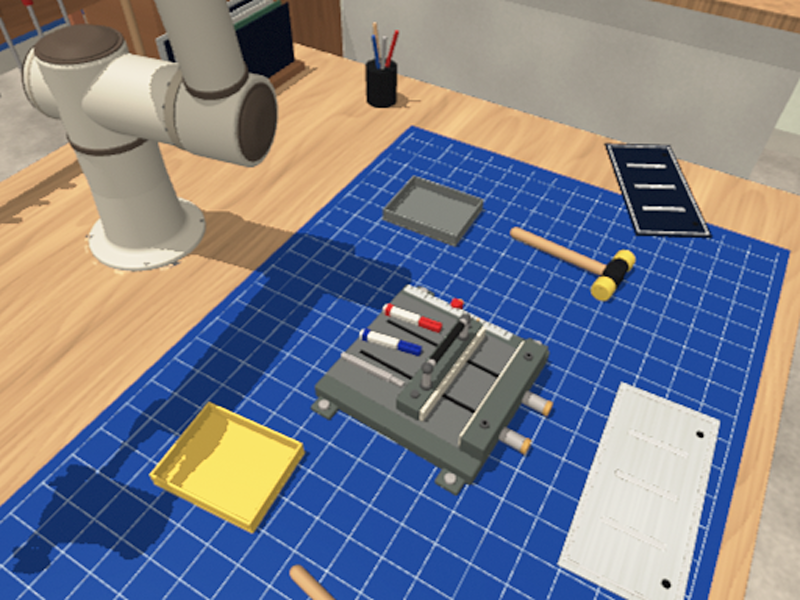

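View pics/side0.png

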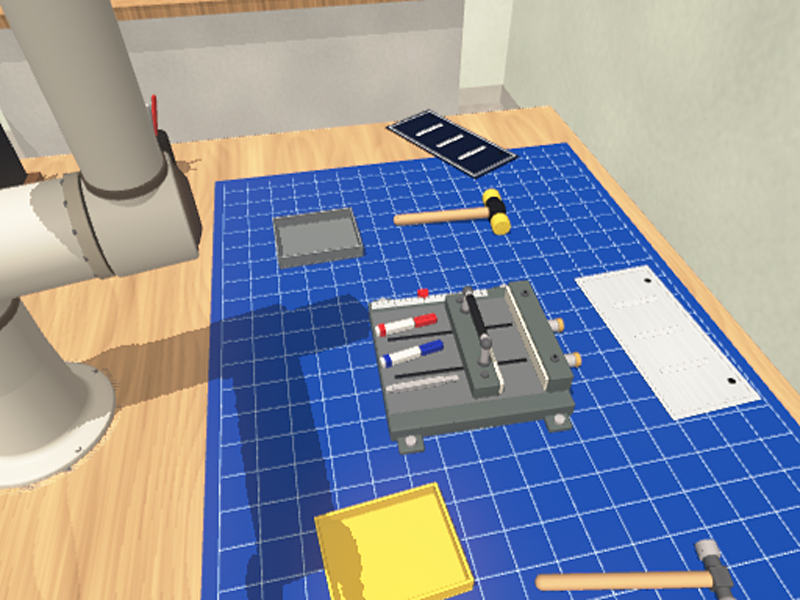

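View pics/wrist0.png

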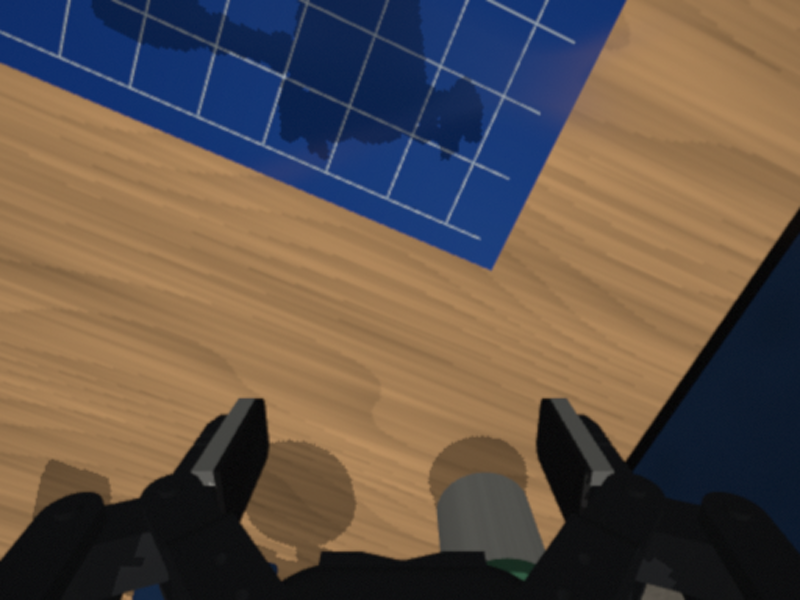

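The side view shows the vice at about (480,360), with the red marker, blue marker and punch on its bed from +y to -y. The grey tray is at (318,237) on +y, the yellow tray at (395,545) on -y, and the red rider at (423,294). I'll enlarge these areas.

```bash
cat > h.py <<'E'
import numpy as np,cv2
def ld(n): return dict(np.load(f"pics/{n}.npz"))
def ray(c,u,v,z):
    d=c["R"].T@np.array([(u-c["cx"])/c["fx"],(v-c["cy"])/c["fy"],1.]);o=-c["R"].T@c["t"]
    return o+d*(z-o[2])/d[2]
def proj(c,X):
    p=c["R"]@np.array(X)+c["t"];return c["fx"]*p[0]/p[2]+c["cx"],c["fy"]*p[1]/p[2]+c["cy"]
def pt(c,u,v):
    z=float(c["range_z"][int(round(v)),int(round(u))])
    return c["R"].T@(np.array([(u-c["cx"])/c["fx"]*z,(v-c["cy"])/c["fy"]*z,z])-c["t"])
def crop(c,u0,v0,w,h,s,name):
    im=cv2.resize(c["img"][v0:v0+h,u0:u0+w,::-1],None,fx=s,fy=s,interpolation=cv2.INTER_CUBIC)
    for i in range(0,w,10):
        cv2.line(im,(i*s,0),(i*s,6),(0,255,255),1)
        if i%20==0: cv2.putText(im,str(u0+i),(i*s,18),0,.4,(0,255,255),1)
    for i in range(0,h,10):
        cv2.line(im,(0,i*s),(6,i*s),(0,255,255),1)
        if i%20==0: cv2.putText(im,str(v0+i),(8,i*s+4),0,.4,(0,255,255),1)
    cv2.imwrite(f"pics/{name}.png",im)
E
python3 - <<'E'
from h import *
crop(ld("side0"),230,170,145,120,5,"sc1")
crop(ld("scene0"),195,175,160,120,5,"sc2")
E
```

```text
(no output)
```

View pics/sc1.png

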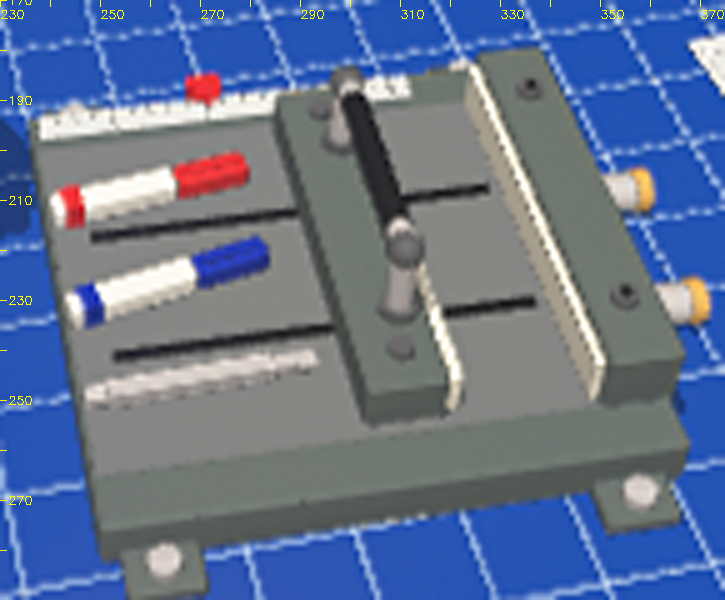

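View pics/sc2.png

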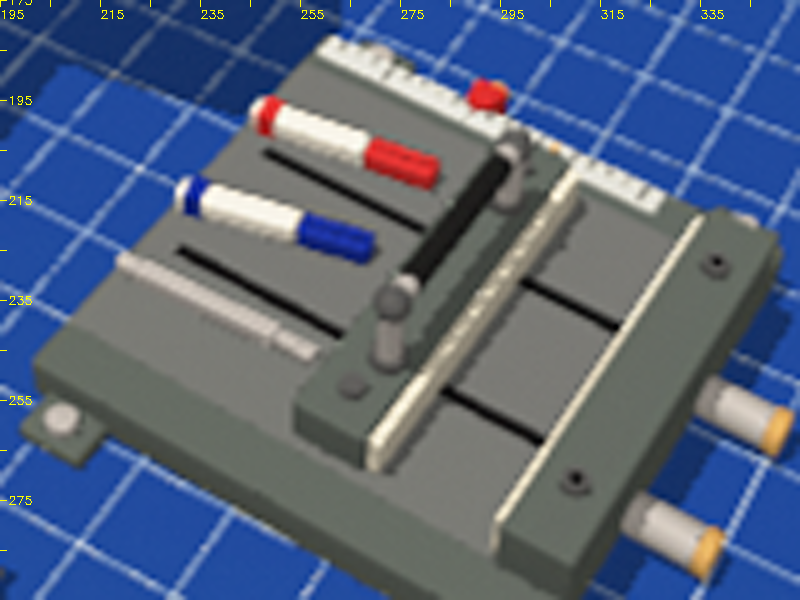

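```bash
python3 - <<'E'
from h import *
s=ld("side0");c=ld("scene0")
def both(n,a,b,z):
    A=ray(s,*a,z);B=ray(c,*b,z);print(n,A.round(4),B.round(4));return (A+B)/2
m={}
for n,z,sa,sb,ca,cb in [("red",.037,(240.5,211.5),(279,203.5),(246,197.5),(282,211)),
 ("blue",.037,(243.5,232.5),(283,220),(231,213.5),(269,226)),
 ("punch",.035,(247,248.5),(293,241),(218.5,227),(257.5,246)),
 ("handle",.100,(298.5,187.5),(310,217),(297.5,203),(272,233)),
 ("bedcorn",.03,(236.5,197.5),(249,264.5),(260,183),(202,247))]:
    a=both(n+" tail",sa,ca,z);b=both(n+" head",sb,cb,z)
    d=b-a;print("  mid",((a+b)/2).round(4),"len",np.linalg.norm(d).round(4),"ang",np.degrees(np.arctan2(d[1],d[0])).round(2))
# point cloud map
for n,q in (("s",s),("c",c)):
    v,u=np.mgrid[0:384,0:512];Z=q["range_z"]
    P=np.stack([(u-q["cx"])/q["fx"]*Z,(v-q["cy"])/q["fy"]*Z,Z],-1);W=(P-q["t"])@q["R"]
    M=np.zeros((600,800,3),np.uint8)
    # topdown: u=(0.35-y)/.7.. scale 1000/m : row=(0.9-x)
    ok=(Z>0)&(W[...,2]<.2)&(W[...,2]>-.02)
    o=np.argsort(W[...,2][ok]);X=W[ok][o];I=q["img"][ok][o][:,::-1]
    r=((.85-X[:,0])*1000).astype(int);k=((.4-X[:,1])*1000).astype(int)
    g=(r>0)&(r<598)&(k>0)&(k<798)
    for i in range(3):
        for j in range(3): M[r[g]+i-1,k[g]+j-1]=I[g]
    cv2.imwrite(f"pics/top_{n}.png",M)
    ye=(q["img"][...,0]>150)&(q["img"][...,1]>130)&(q["img"][...,2]<110)&(Z>0)&(W[...,2]>.0)&(W[...,2]<.035)&(W[...,1]<-.1)
    Y=W[ye];rim=Y[Y[:,2]>.023];print("yellow",cv2.minAreaRect((rim[:,:2]*1000).astype(np.float32)),len(rim))
E
```

```text
red tail [0.5082 0.0368 0.037 ] [0.5079 0.0372 0.037 ]
red head [0.6084 0.0435 0.037 ] [0.609 0.045 0.037]
  mid [0.5584 0.0406 0.037 ] len 0.1009 ang 4.11
blue tail [ 0.5032 -0.0314  0.037 ] [ 0.5041 -0.0281  0.037 ]
blue head [ 0.6041 -0.0129  0.037 ] [ 0.6043 -0.0137  0.037 ]
  mid [ 0.5539 -0.0215  0.037 ] len 0.1019 ang 9.29
punch tail [ 0.5027 -0.0778  0.035 ] [ 0.5004 -0.0783  0.035 ]
punch head [ 0.6107 -0.0791  0.035 ] [ 0.6095 -0.0779  0.035 ]
  mid [ 0.5558 -0.0783  0.035 ] len 0.1086 ang -0.23
handle tail [0.6501 0.0264 0.1   ] [0.6502 0.0361 0.1   ]
handle head [ 0.6479 -0.071   0.1   ] [ 0.6415 -0.072   0.1   ]
  mid [ 0.6474 -0.0201  0.1   ] len 0.1029 ang -93.04
bedcorn tail [0.5076 0.0946 0.03  ] [0.5093 0.1074 0.03  ]
bedcorn head [ 0.4993 -0.1182  0.03  ] [ 0.4982 -0.1441  0.03  ]
  mid [ 0.5036 -0.0151  0.03  ] len 0.2324 ang -92.39
yellow ((464.5931091308594, -303.7787780761719), (159.265625, 130.05538940429688), 5.03533935546875) 555
yellow ((464.4055480957031, -304.17926025390625), (159.60984802246094, 130.67868041992188), 5.347409725189209) 563
```

View pics/top_c.png

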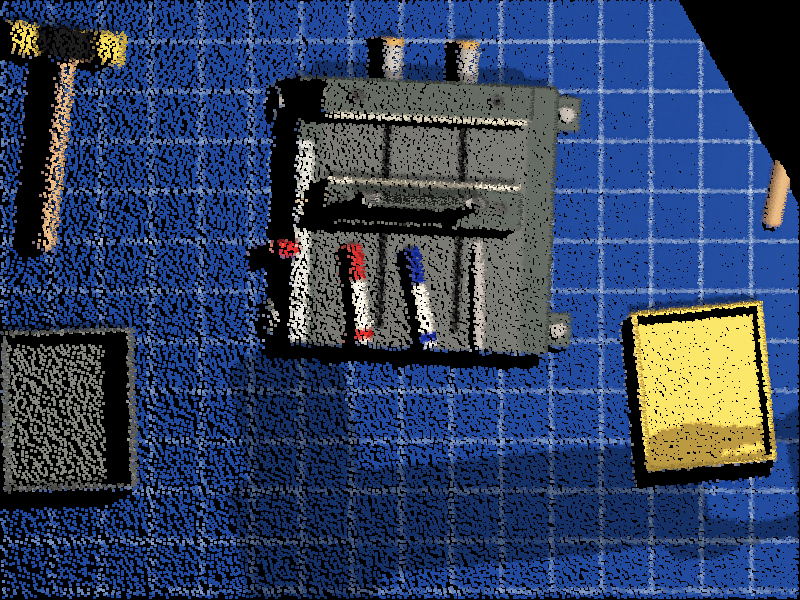

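View pics/top_s.png

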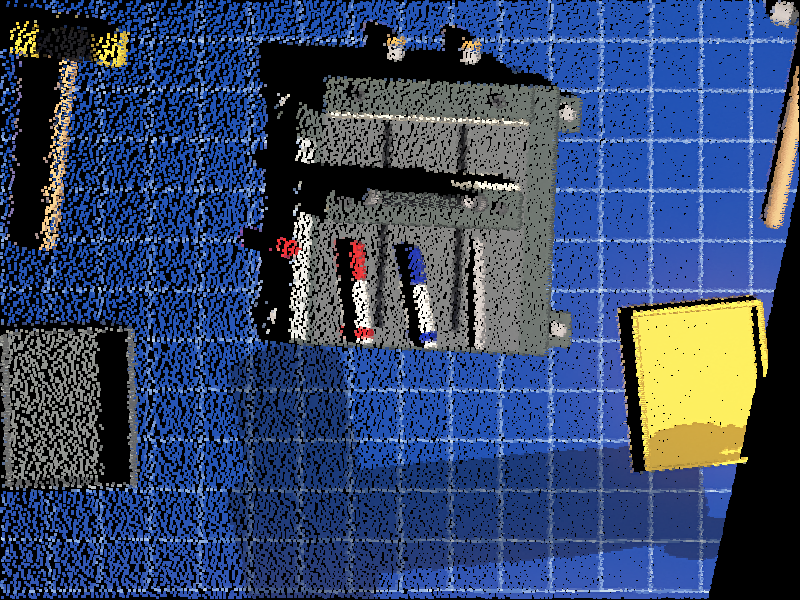

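```bash
cat >> h.py <<'E'
from scipy.spatial.transform import Rotation as Ro
def cur(s): 
    q=s["orientation"];return Ro.from_quat([q[1],q[2],q[3],q[0]])
def goal(s,X,yaw):
    """yaw=deg of tool y axis in world; tool x down"""
    y=np.array([np.cos(np.radians(yaw)),np.sin(np.radians(yaw)),0]);x=np.array([0,0,-1.]);R=Ro.from_matrix(np.stack([x,y,np.cross(x,y)],1))
    C=cur(s);sh=C.inv().apply(np.array(X)-s["ee_pos"])*1000;rv=(C.inv()*R).as_rotvec()
    return sh.round(1),rv.round(4)
E
python3 - <<'E'
from bench import *
from h import *
s=state();print(cur(s).as_matrix().round(3))
w=ld("wrist0");print("cam",-w["R"].T@w["t"],s["ee_pos"])
for q in (ld("scene0"),ld("side0")):
    v,u=np.mgrid[0:384,0:512];Z=q["range_z"]
    P=np.stack([(u-q["cx"])/q["fx"]*Z,(v-q["cy"])/q["fy"]*Z,Z],-1);W=(P-q["t"])@q["R"]
    k=(Z>0)&(W[...,0]>.33)&(W[...,0]<.55)&(W[...,1]>.24)&(W[...,1]<.44)&(W[...,2]>.022)&(W[...,2]<.034)
    print(cv2.minAreaRect((W[k][:,:2]*1000).astype(np.float32)),k.sum())
    for lo,hi,nm,zr in((.05,.25,"bedtop",(.026,.033)),):
        k=(Z>0)&(W[...,0]>.45)&(W[...,0]<.8)&(abs(W[...,1])<.2)&(W[...,2]>.025)&(W[...,2]<.034)
        print(nm,cv2.minAreaRect((W[k][:,:2]*1000).astype(np.float32)))
print("red",goal(s,(.5584,.0406,.12),-85.9), goal(s,(.5584,.0406,.12),94.1))
E
```

```text
[[-0.     0.391 -0.92 ]
 [ 0.001 -0.92  -0.391]
 [-1.    -0.001 -0.   ]]
cam [ 0.30202851 -0.49662563  0.37298075] [ 0.22475838 -0.52874554  0.23054267]
((439.2138671875, 331.9106750488281), (162.12652587890625, 136.49842834472656), 1.3096089363098145) 394
bedtop ((650.7091064453125, -13.4539794921875), (281.7359313964844, 303.0657958984375), 87.458251953125)
((441.458984375, 331.1275939941406), (160.09535217285156, 135.93405151367188), 1.8607451915740967) 269
bedtop ((646.942626953125, -17.067428588867188), (274.38568115234375, 293.6864929199219), 87.20173645019531)
red (array([ 111.3, -393.4, -529.7]), array([ 3.302e-01, -1.000e-04,  1.500e-03])) (array([ 111.3, -393.4, -529.7]), array([-2.8114e+00, -2.1000e-03, -1.0000e-04]))
```

```bash
python3 -m inch '[[20,-40,-50,0.1,0,0,85],[40,-80,-100,0.2,0,0,60],[60,-110,-150,0.3,0,0,40],[80,-140,-190,0.33,0,0,40],[80,-170,-230,0.33,0,0,40],[80,-195,-263,0.33,0,0,40],[80,-220,-296,0.33,0,0,40],[80,-245,-330,0.33,0,0,40],[80,-270,-363,0.33,0,0,40],[80,-295,-397,0.33,0,0,40]]' 40
python3 - <<'E'
from bench import *
from h import *
s=state();print(goal(s,(.5584,.0406,.12),-85.9))
E
```

```text
t: 0.98
ee_pos: [0.4306, -0.1764, 0.1537]
orientation: [-0.025, -0.707, -0.025, 0.707]
wrist_force: [-0.3, 0.0, 0.5]
finger_gap: 0.0397
(array([  33.7, -207.3, -143. ]), array([-0.0001,  0.0003,  0.0003]))
```

```bash
python3 -m inch '[[5,-30,-20,0,0,0,40],[5,-60,-40,0,0,0,40],[5,-90,-60,0,0,0,40],[5,-120,-80,0,0,0,40],[5,-150,-100,0,0,0,40],[5,-180,-120,0,0,0,40],[5,-207,-143,0,0,0,40],[5,-207,-143,0,0,0,40]]'
python3 - <<'E'
from bench import *
from h import *
c=capture("wrist");np.savez("pics/w1.npz",**c)
cv2.imwrite("pics/w1.png",cv2.resize(c["img"][:,:,::-1],(800,600),interpolation=cv2.INTER_CUBIC))
s=state();print(goal(s,(.5584,.0406,.033),-85.9),s["ee_pos"])
E
```

```text
t: 1.65
ee_pos: [0.5601, 0.043, 0.1488]
orientation: [0.026, 0.707, 0.028, -0.706]
wrist_force: [0.4, 0.2, -0.2]
finger_gap: 0.04
(array([115.6,   0.2,   0.4]), array([0.0044, 0.0002, 0.0004])) [0.5588199  0.040737   0.14861771]
```

View pics/w1.png

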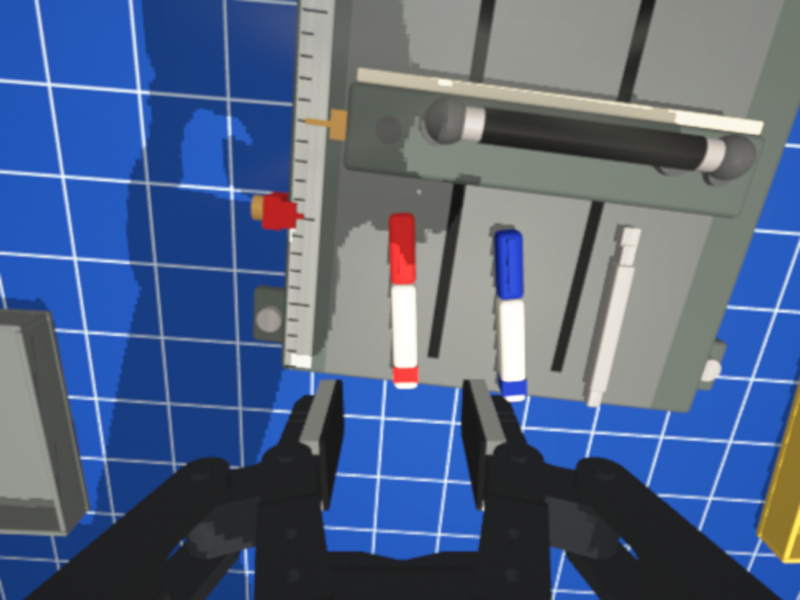

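The wrist view shows the red marker lined up with the finger centre line at (403,300). The brass pointer tip is at about (308,122) and the red rider's index at (303,216). I'll refine all of these in enlarged crops.

```bash
python3 - <<'E'
from h import *
c=ld("w1")
crop(c,155,65,80,85,9,"wc1")
crop(c,230,125,190,140,4,"wc2")
E
```

```text
(no output)
```

View pics/wc1.png

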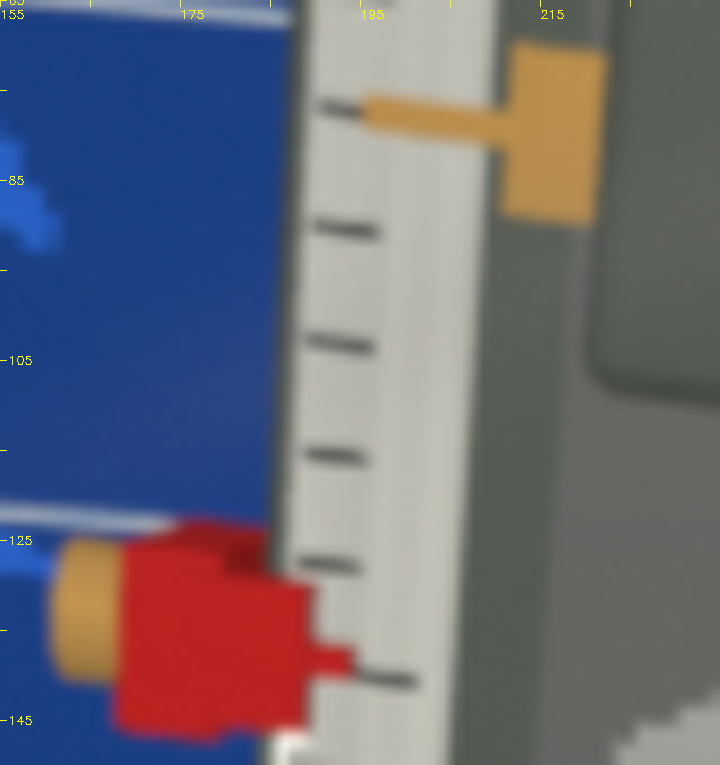

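View pics/wc2.png

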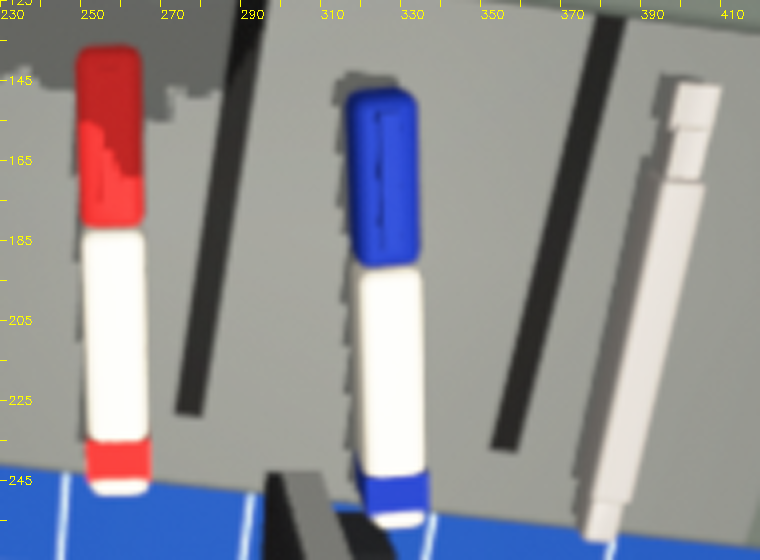

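```bash
python3 - <<'E'
from h import *
c=ld("w1")
for n,u,v in(("ptr",196.5,77.5),("ptr2",205,78.5),("mark",192,138.4),("rule",200,110),("bed",290,200)):
    print(n,pt(c,u,v).round(4))
z=.034
P=ray(c,195.5,77.5,z);M=ray(c,193.7,138.5,z);print(P,M)
# ticks
T=[ray(c,155+a/9,65+b/9,.031) for a,b in((340,107),(345,229),(340,346),(338,456),(330,566),(390,680))]
print(np.round(T,4))
a=ray(c,295.5,125,.03);b=ray(c,276.8+2.5,228.5,.03)
print("slot",a,b,np.degrees(np.arctan2(*(a-b)[[1,0]])))
a=ray(c,382,125,.03);b=ray(c,356.5,237,.03)
print("slot",a,b,np.degrees(np.arctan2(*(a-b)[[1,0]])))
for n,z,h,t in(("red",.044,(257,136.5),(259.5,248.5)),("blue",.044,(325,147.5),(330,256)),("punch",.04,(404.5,146),(379,259.5))):
    a=ray(c,*h,z);b=ray(c,*t,z);d=a-b;print(n,((a+b)/2).round(4),np.linalg.norm(d).round(4),np.degrees(np.arctan2(d[1],d[0])).round(2))
# handle
s=.64
a=ray(c,448*s,120*s,.1);b=ray(c,735*s,157*s,.1)
print("handle",a,b,(a+b)/2)
E
```

```text
ptr [0.6513 0.0978 0.0365]
ptr2 [0.6511 0.0913 0.0354]
mark [0.6029 0.1016 0.0337]
rule [0.6265 0.0958 0.0304]
bed [0.5528 0.0123 0.0295]
[0.65134272 0.09909425 0.034     ] [0.60302178 0.10012308 0.034     ]
[[0.6517 0.1019 0.031 ]
 [0.6414 0.1013 0.031 ]
 [0.6313 0.1017 0.031 ]
 [0.6215 0.1018 0.031 ]
 [0.6113 0.1025 0.031 ]
 [0.6011 0.0967 0.031 ]]
slot [0.62026266 0.01511997 0.03      ] [0.52369165 0.01932217 0.03      ] -2.491604988816609
slot [ 0.62577869 -0.05776585  0.03      ] [ 0.5204524  -0.05514414  0.03      ] -1.4258745217921327
red [0.5594 0.042  0.044 ] 0.1019 5.59
blue [ 0.5556 -0.019   0.044 ] 0.1014 11.02
punch [ 0.5573 -0.0762  0.04  ] 0.1075 0.39
handle [0.65376274 0.03251012 0.1       ] [ 0.64883665 -0.07939316  0.1       ] [ 0.6512997  -0.02344152  0.1       ]
```

```bash
python3 -m inch '[[30,0,0,-0.01,0,0,40],[65,0,0,-0.01,0,0,36],[95,0,0,-0.01,0,0,36],[114,0,0,-0.01,0,0,36],[114,0,0,-0.01,0,0,36],[114,0,0,-0.01,0,0,2],[114,0,0,-0.01,0,0,2],[114,0,0,-0.01,0,0,2],[114,0,0,-0.01,0,0,2],[114,0,0,-0.01,0,0,2]]' 40
python3 - <<'E'
from bench import *
from h import *
c=capture("wrist")
cv2.imwrite("pics/w2.png",cv2.resize(c["img"][:,:,::-1],(640,480)))
s=state();print(s["t"],s["finger_gap"],s["wrist_force"],goal(s,(.5584,.0406,.12),-85.0))
E
```

```text
t: 2.53
ee_pos: [0.5589, 0.038, 0.0364]
orientation: [0.029, 0.707, 0.029, -0.706]
wrist_force: [0.2, -0.6, 3.4]
finger_gap: 0.0122
2.5833 0.012419943922084039 [-1.10705362 -0.60985701  6.06117745] (array([-83.7,  -2.6,   0.1]), array([-0.0054, -0.0018, -0.0007]))
```

View pics/w2.png

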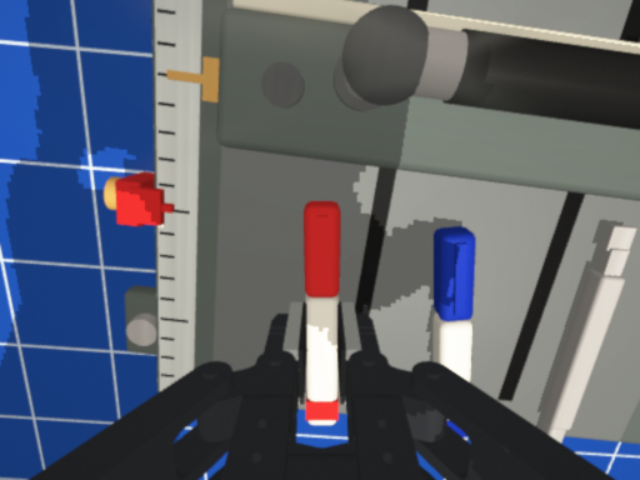

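```bash
python3 -m inch '[[-30,0,0,0,0,0,2],[-65,0,0,0,0,0,2],[-95,0,0,0,0,0,2],[-95,30,0,0,0,0,2],[-95,65,0,0,0,0,2],[-95,90,0,0,0,0,2]]'
python3 - <<'E'
from bench import *
from h import *
s=state();print(s["t"],s["finger_gap"],s["wrist_force"],goal(s,(.467,-.329,.09),-84.8))
E
```

```text
t: 3.08
ee_pos: [0.5661, -0.0534, 0.1314]
orientation: [0.03, 0.707, 0.029, -0.706]
wrist_force: [0.5, -0.2, -0.5]
finger_gap: 0.0125
3.0833 0.012467855410895245 [ 0.48475451 -0.1698912  -0.52896043] (array([ 41.6, 266.5, 121.5]), array([-0.0083, -0.0022, -0.0017]))
```

```bash
python3 -m inch '[[0,35,16,0,0,0,2],[5,70,32,0,0,0,2],[10,105,48,0,0,0,2],[15,140,64,0,0,0,2],[20,175,80,0,0,0,2],[25,210,96,0,0,0,2],[30,245,112,0,0,0,2],[40,266,121,-0.008,0,0,2],[40,266,121,-0.008,0,0,2],[40,266,121,-0.008,0,0,2]]'
python3 - <<'E'
from bench import *
from h import *
c=capture("wrist")
cv2.imwrite("pics/w3.png",cv2.resize(c["img"][:,:,::-1],(640,480)))
s=state();print(s["t"],s["finger_gap"],s["wrist_force"],goal(s,(.467,-.329,.013),-84.8))
E
```

```text
t: 3.92
ee_pos: [0.4658, -0.327, 0.0896]
orientation: [-0.03, -0.706, -0.031, 0.707]
wrist_force: [0.2, 0.5, -0.5]
finger_gap: 0.012
3.9667 0.012416110814194947 [ 0.04700817  0.49501573 -0.31315834] (array([76.9,  3. , -0.3]), array([-0.0018,  0.0001,  0.0009]))
```

View pics/w3.png

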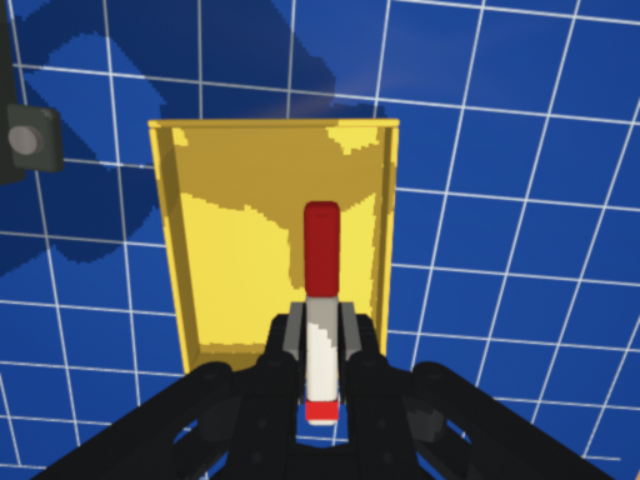

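The marker at (322,310) is held straight and points down over the right half of the yellow tray. I'll lower it and release.

```bash
python3 -m inch '[[30,0,0,0,0,0,2],[60,0,0,0,0,0,2],[77,0,0,0,0,0,2],[77,0,0,0,0,0,2],[77,0,0,0,0,0,26],[77,0,0,0,0,0,26],[77,0,0,0,0,0,26],[50,0,0,0,0,0,26],[10,0,0,0,0,0,26],[-30,0,0,0,0,0,40]]'
python3 - <<'E'
from bench import *
from h import *
c=capture("wrist")
cv2.imwrite("pics/w4.png",cv2.resize(c["img"][:,:,::-1],(640,480)))
s=state();print(s["t"],s["finger_gap"],s["wrist_force"],goal(s,(.5545,-.0205,.12),-80))
E
```

```text
t: 4.8
ee_pos: [0.466, -0.3257, 0.1214]
orientation: [-0.031, -0.706, -0.032, 0.707]
wrist_force: [0.8, -1.8, 0.1]
finger_gap: 0.0366
4.85 0.039790730096336116 [ 5.16090697 -3.04079813  6.24069444] (array([   9.3, -301. , -111.5]), array([-0.0842, -0.0088, -0.0123]))
```

View pics/w4.png

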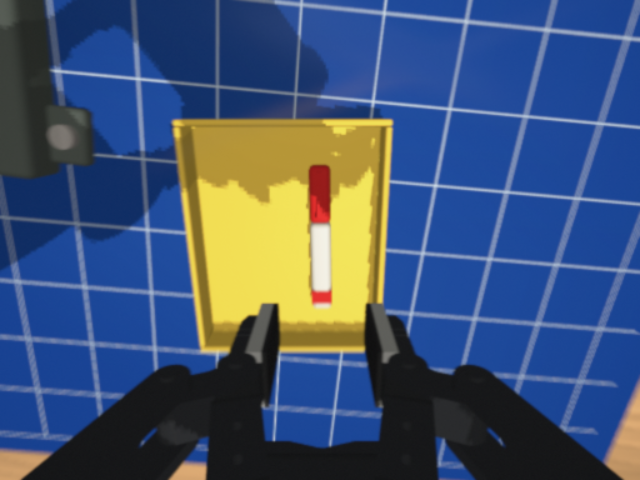

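The red marker lies flat inside the yellow tray at (320,235). The blue one is next.

```bash
python3 -m inch '[[0,-35,-13,-0.02,0,0,40],[0,-70,-26,-0.04,0,0,40],[0,-105,-39,-0.06,0,0,40],[0,-140,-52,-0.08,0,0,40],[0,-175,-65,-0.084,0,0,40],[0,-210,-78,-0.084,0,0,40],[0,-245,-91,-0.084,0,0,40],[0,-280,-104,-0.084,0,0,40],[0,-301,-111,-0.084,0,0,40],[0,-301,-111,-0.084,0,0,40]]'
python3 - <<'E'
from bench import *
from h import *
c=capture("wrist");np.savez("pics/w5.npz",**c)
cv2.imwrite("pics/w5.png",cv2.resize(c["img"][:,:,::-1],(800,600)))
s=state();print(s["t"],s["finger_gap"],s["wrist_force"],s["ee_pos"],goal(s,(.5545,-.0205,.038),-80))
E
```

```text
t: 5.68
ee_pos: [0.5511, -0.0126, 0.1212]
orientation: [0.063, 0.705, 0.063, -0.703]
wrist_force: [1.4, -0.2, 0.1]
finger_gap: 0.04
5.7333 0.039663595863361975 [ 0.42351871 -0.72633242 -0.38874977] [ 0.55074648 -0.01474505  0.12107405] (array([83.1,  6.3, -2.5]), array([ 0.0032, -0.0017, -0.0007]))
```

View pics/w5.png

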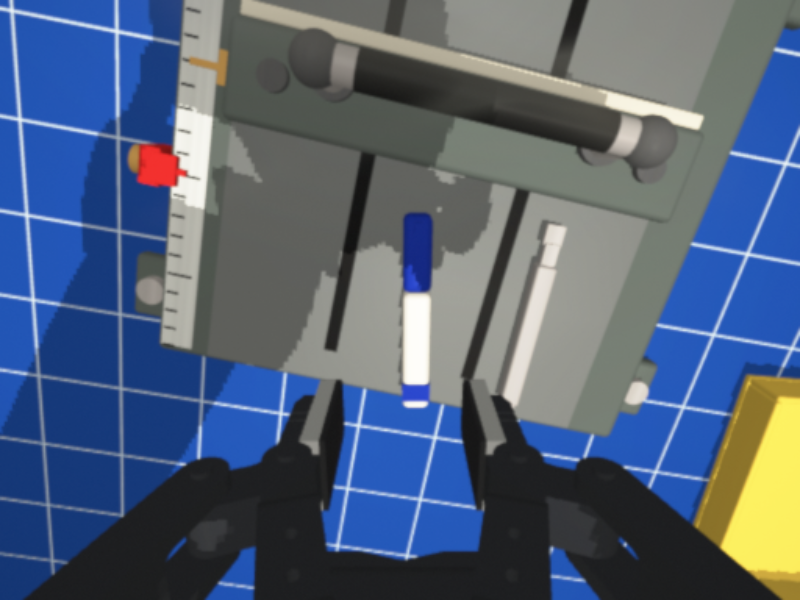

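The blue marker at (417,310) is about 6 mm right of the centre line, as predicted, and straight with the fingers.

```bash
python3 -m inch '[[25,6,-2,0,0,0,40],[55,6,-2,0,0,0,36],[83,6,-2,0,0,0,36],[83,6,-2,0,0,0,36],[83,6,-2,0,0,0,2],[83,6,-2,0,0,0,2],[83,6,-2,0,0,0,2],[83,6,-2,0,0,0,2],[83,6,-2,0,0,0,2]]' 40
python3 -m inch '[[-30,0,0,0,0,0,2],[-65,0,0,0,0,0,2],[-95,0,0,0,0,0,2],[-95,35,0,0,0,0,2],[-95,70,0,0,0,0,2],[-95,100,0,0,0,0,2]]'
python3 - <<'E'
from bench import *
from h import *
s=state();print(s["t"],s["finger_gap"],s["wrist_force"],goal(s,(.462,-.279,.09),-84.8))
E
```

```text
t: 6.48
ee_pos: [0.5545, -0.0227, 0.0389]
orientation: [0.062, 0.706, 0.061, -0.703]
wrist_force: [0.1, -0.2, 5.4]
finger_gap: 0.012
t: 6.98
ee_pos: [0.5714, -0.1225, 0.1341]
orientation: [0.062, 0.705, 0.061, -0.703]
wrist_force: [-0.1, 0.7, -0.1]
finger_gap: 0.0122
6.9833 0.01222410653902128 [-0.12974218  0.70432925 -0.05820548] (array([ 44. , 134.9, 135.1]), array([ 0.0841, -0.0028, -0.0023]))
```

```bash
python3 -m inch '[[0,30,30,0.03,0,0,2],[10,58,58,0.06,0,0,2],[20,86,86,0.084,0,0,2],[30,112,112,0.084,0,0,2],[44,135,135,0.084,0,0,2],[44,135,135,0.084,0,0,2],[44,135,135,0.084,0,0,2]]'
python3 - <<'E'
from bench import *
from h import *
c=capture("wrist")
cv2.imwrite("pics/w6.png",cv2.resize(c["img"][:,:,::-1],(640,480)))
s=state();print(s["t"],s["finger_gap"],s["wrist_force"],goal(s,(.462,-.279,.0145),-84.8))
E
```

```text
t: 7.57
ee_pos: [0.4598, -0.2779, 0.0879]
orientation: [-0.03, -0.706, -0.031, 0.707]
wrist_force: [1.0, 0.6, -0.4]
finger_gap: 0.0121
7.6167 0.012211194769828591 [-0.26288714  0.28695652 -0.07421013] (array([74. ,  1.8, -0.9]), array([-0.0023, -0.0006, -0.    ]))
```

View pics/w6.png

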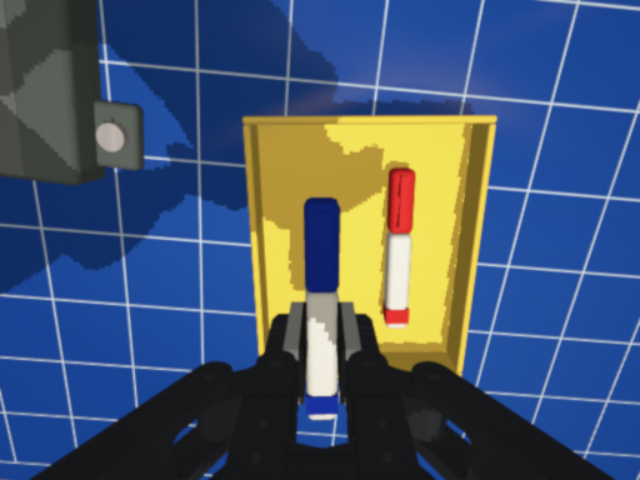

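The blue marker is held at (322,310), left of the red one at (400,245), with both over the tray. I'll lower it, release, and go up.

```bash
python3 -m inch '[[30,0,0,0,0,0,2],[60,0,0,0,0,0,2],[75,0,0,0,0,0,2],[75,0,0,0,0,0,2],[75,0,0,0,0,0,26],[75,0,0,0,0,0,26],[75,0,0,0,0,0,26],[50,0,0,0,0,0,26],[10,0,0,0,0,0,26],[-30,0,0,0,0,0,40]]'
python3 - <<'E'
from bench import *
from h import *
c=capture("wrist")
cv2.imwrite("pics/w7.png",cv2.resize(c["img"][:,:,::-1],(640,480)))
s=state();print(s["t"],s["finger_gap"],s["wrist_force"],goal(s,(.5565,-.077,.12),-90))
E
```

```text
t: 8.45
ee_pos: [0.4603, -0.2764, 0.1194]
orientation: [-0.031, -0.706, -0.032, 0.707]
wrist_force: [0.3, -1.0, -0.2]
finger_gap: 0.0369
8.5 0.03971180482977308 [ 4.93476974 -3.50045206  5.55927013] (array([   8.4, -194.7, -109.3]), array([ 0.0904, -0.0105, -0.0109]))
```

View pics/w7.png

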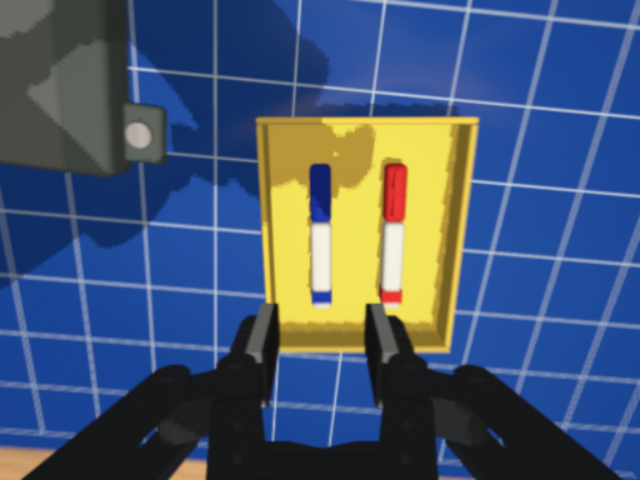

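Both markers lie flat in the yellow tray, blue at (320,235) and red at (393,235). Now the punch.

```bash
python3 -m inch '[[0,-32,-18,0.03,0,0,40],[0,-64,-36,0.06,0,0,40],[0,-96,-54,0.09,0,0,40],[0,-130,-73,0.09,0,0,40],[0,-163,-91,0.09,0,0,40],[0,-193,-108,0.09,0,0,40],[0,-193,-108,0.09,0,0,40],[0,-193,-108,0.09,0,0,40]]'
python3 - <<'E'
from bench import *
from h import *
c=capture("wrist");np.savez("pics/w8.npz",**c)
cv2.imwrite("pics/w8.png",cv2.resize(c["img"][:,:,::-1],(800,600)))
s=state();print(s["t"],s["finger_gap"],s["wrist_force"],s["ee_pos"],goal(s,(.5565,-.077,.0375),-90))
E
```

```text
t: 9.17
ee_pos: [0.5521, -0.0736, 0.1191]
orientation: [0.002, 0.708, 0.001, -0.706]
wrist_force: [-0.1, -0.8, -0.2]
finger_gap: 0.04
9.2167 0.04005512490093313 [-0.40347494  0.11357829 -0.68819297] [ 0.55166292 -0.07486773  0.11894821] (array([81.5,  2.1, -4.7]), array([ 0.0015, -0.0016, -0.001 ]))
```

View pics/w8.png

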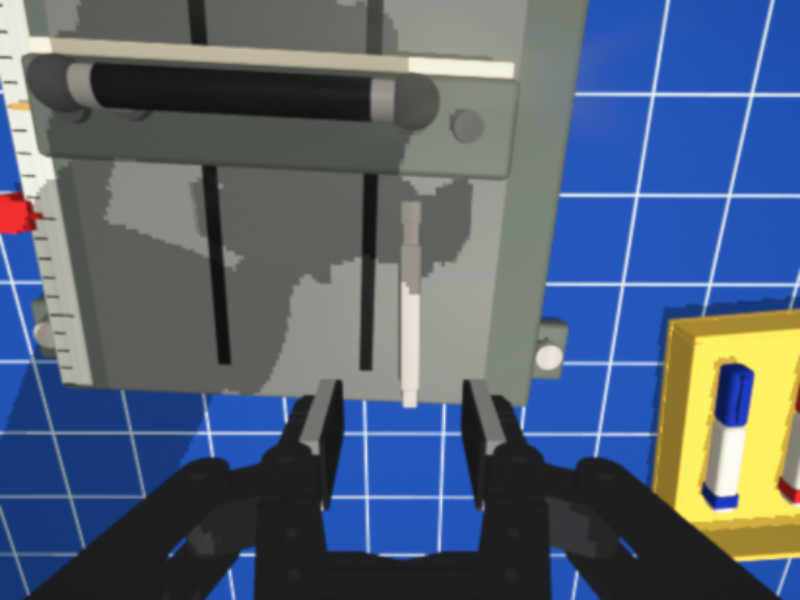

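```bash
python3 -m inch '[[25,3,-4,0,0,0,40],[55,3,-4,0,0,0,36],[81,3,-4,0,0,0,36],[81,3,-4,0,0,0,36],[81,3,-4,0,0,0,0],[81,3,-4,0,0,0,0],[81,3,-4,0,0,0,0],[81,3,-4,0,0,0,0],[81,3,-4,0,0,0,0],[81,3,-4,0,0,0,0]]' 50
python3 -m inch '[[-30,0,0,0,0,0,0],[-65,0,0,0,0,0,0],[-100,0,0,0,0,0,0],[-120,0,0,0,0,0,0],[-120,0,0,0,0,0,0]]'
python3 - <<'E'
from bench import *
from h import *
c=capture("wrist")
cv2.imwrite("pics/w9.png",cv2.resize(c["img"][:,:,::-1],(640,480)))
s=state();print(s["t"],s["finger_gap"],s["wrist_force"],goal(s,(.440,.3315,.10),-88.4))
E
```

```text
t: 10.05
ee_pos: [0.5567, -0.0789, 0.0391]
orientation: [0.001, 0.708, -0.001, -0.706]
wrist_force: [-0.5, -0.9, 6.5]
finger_gap: 0.006
t: 10.47
ee_pos: [0.5585, -0.0792, 0.1633]
orientation: [0.001, 0.711, -0.001, -0.704]
wrist_force: [-0.3, -0.4, -0.2]
finger_gap: 0.0058
10.5167 0.005968355953828175 [-0.25997578  0.1216369  -1.22559588] (array([  58.7, -410.3,  117.3]), array([-0.0279, -0.0059, -0.0022]))
```

View pics/w9.png

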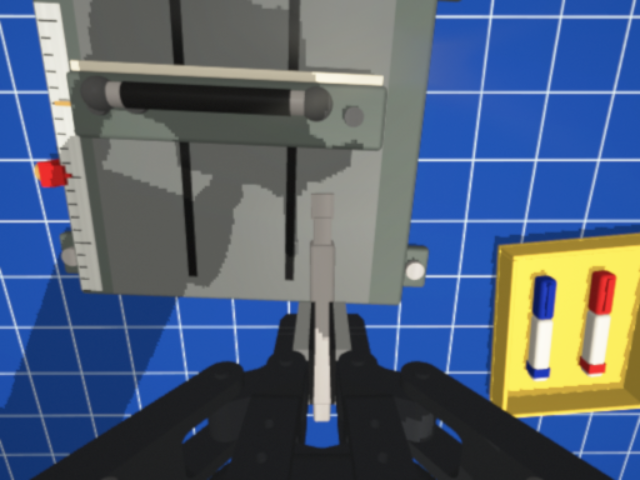

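```bash
python3 -m inch '[[0,-36,9,0,0,0,0],[0,-74,18,0,0,0,0],[0,-112,27,0,0,0,0],[0,-150,36,0,0,0,0],[0,-188,48,0,0,0,0],[0,-226,60,0,0,0,0],[5,-264,72,0,0,0,0],[10,-302,84,-0.01,0,0,0],[15,-340,96,-0.028,0,0,0],[25,-375,110,-0.028,0,0,0]]'
python3 -m inch '[[15,-35,7,0,0,0,0],[25,-35,7,0,0,0,0],[30,-35,7,0,0,0,0]]'
python3 - <<'E'
from bench import *
from h import *
c=capture("wrist")
cv2.imwrite("pics/w10.png",cv2.resize(c["img"][:,:,::-1],(640,480)))
s=state();print(s["t"],s["finger_gap"],s["wrist_force"],goal(s,(.440,.3315,.015),-88.4))
E
```

```text
t: 11.35
ee_pos: [0.4437, 0.2987, 0.1309]
orientation: [-0.01, -0.707, -0.01, 0.707]
wrist_force: [0.9, 0.6, -1.1]
finger_gap: 0.0058
t: 11.6
ee_pos: [0.434, 0.3321, 0.0984]
orientation: [-0.012, -0.705, -0.01, 0.709]
wrist_force: [0.5, -0.3, -1.5]
finger_gap: 0.0058
11.65 0.005811129998707514 [-0.73223777 -1.78525972 -0.93132987] (array([83.2, -0.7, -6. ]), array([ 0.0015,  0.0059, -0.0029]))
```

View pics/w10.png

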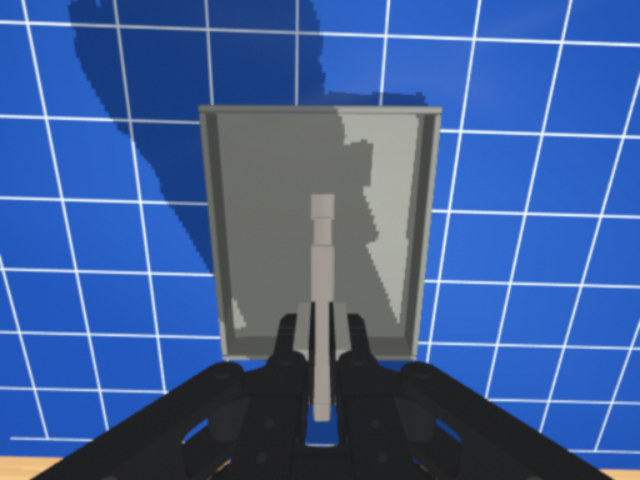

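The punch is held at (322,310), centred over the grey tray. I'll lower it and release.

```bash
python3 -m inch '[[30,-1,-6,0,0,0,0],[60,-1,-6,0,0,0,0],[83,-1,-6,0,0,0,0],[83,-1,-6,0,0,0,0],[83,-1,-6,0,0,0,28],[83,-1,-6,0,0,0,28],[83,-1,-6,0,0,0,28],[50,-1,-6,0,0,0,28],[10,-1,-6,0,0,0,28],[-30,-1,-6,0,0,0,60]]'
python3 - <<'E'
from bench import *
from h import *
c=capture("wrist")
cv2.imwrite("pics/w11.png",cv2.resize(c["img"][:,:,::-1],(640,480)))
s=state();print(s["t"],s["finger_gap"],s["wrist_force"],s["joint_pos"].round(2),goal(s,(.649,-.021,.15),-2.2))
E
```

```text
t: 12.48
ee_pos: [0.4427, 0.3325, 0.1342]
orientation: [-0.01, -0.707, -0.01, 0.707]
wrist_force: [0.8, 0.8, 0.6]
finger_gap: 0.039
12.5333 0.0457944789612215 [4.29476042 3.86890455 6.27707032] [0.43 0.19 1.74 0.   1.2  1.97] (array([  -5.1,  361.7, -190.7]), array([-1.5042, -0.0166, -0.0061]))
```

View pics/w11.png

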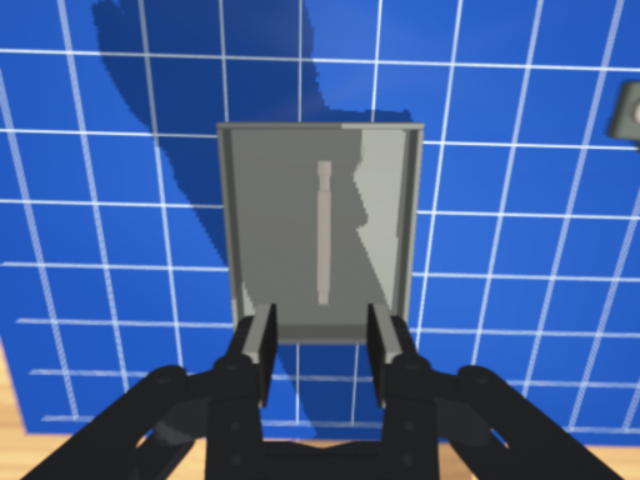

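The punch lies flat in the grey tray at (323,230). Next I go to the handle, with the tool's y along the vice's x and the camera on the +y side.

```bash
python3 -m inch '[[-15,25,-15,-0.12,0,0,70],[-25,55,-30,-0.24,0,0,70],[-25,90,-48,-0.36,0,0,70],[-25,125,-66,-0.48,0,0,70],[-25,160,-84,-0.6,0,0,70],[-25,195,-102,-0.72,0,0,70],[-25,230,-120,-0.84,0,0,70],[-25,265,-140,-0.96,0,0,70],[-25,295,-156,-1.08,0,0,70],[-25,320,-170,-1.2,0,0,70]]'
python3 - <<'E'
from bench import *
from h import *
s=state();print(s["t"],s["finger_gap"],goal(s,(.649,-.021,.15),-2.2))
E
```

```text
t: 13.37
ee_pos: [0.6236, 0.0145, 0.1589]
orientation: [0.409, 0.578, 0.407, -0.577]
wrist_force: [1.5, -0.2, -0.1]
finger_gap: 0.07
13.3667 0.0699641995846182 (array([ 9. , 35.7, 25. ]), array([-0.3011,  0.0005, -0.0034]))
```

```bash
python3 -m inch '[[0,18,12,-0.12,0,0,70],[0,35,25,-0.24,0,0,70],[0,35,25,-0.3,0,0,70],[0,35,25,-0.3,0,0,70],[0,35,25,-0.3,0,0,70]]'
python3 - <<'E'
from bench import *
from h import *
for n in("wrist","side","scene"):
    c=capture(n);np.savez(f"pics/{n}12.npz",**c)
    if n=="wrist": cv2.imwrite("pics/w12.png",cv2.resize(c["img"][:,:,::-1],(800,600)))
    if n=="side": crop(c,230,170,145,120,5,"s12")
s=state();print(s["t"],s["finger_gap"],s["ee_pos"],s["wrist_force"],goal(s,(.649,-.021,.081),-2.2))
E
```

```text
t: 13.78
ee_pos: [0.6467, -0.0178, 0.1581]
orientation: [0.489, 0.512, 0.488, -0.511]
wrist_force: [0.5, 0.6, -0.0]
finger_gap: 0.0701
13.9333 0.06999173578477375 [ 0.6463037  -0.01701825  0.15755647] [-0.49361683 -0.23213509 -0.2493816 ] (array([76.6,  2.8,  3.9]), array([-0.0058, -0.    , -0.0005]))
```

View pics/w12.png

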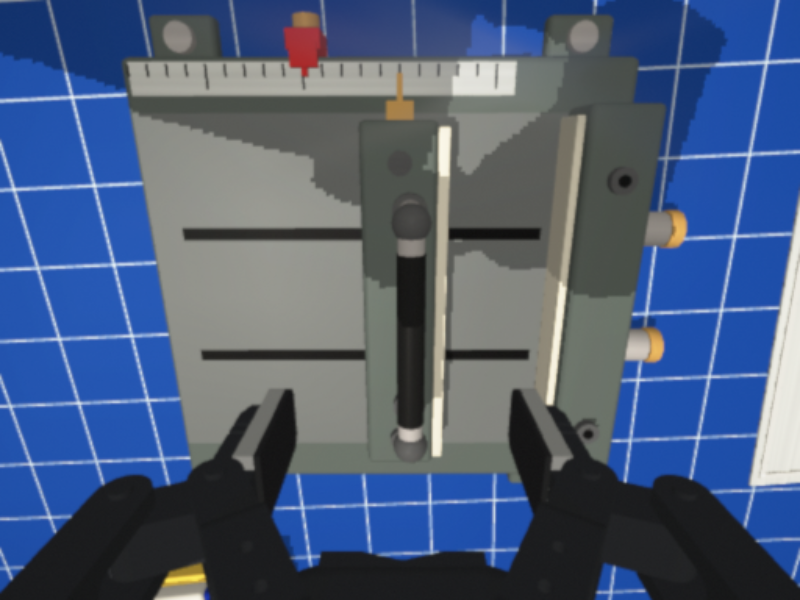

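View pics/s12.png

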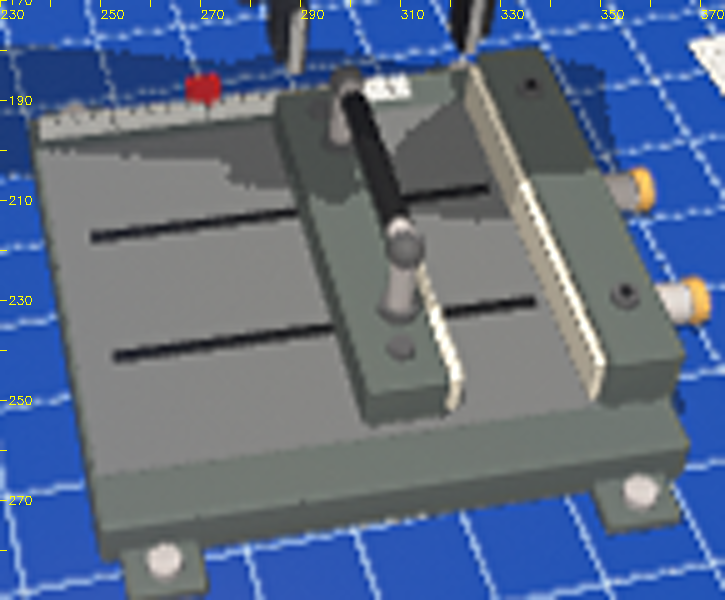

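The bed is clear. The wrist view shows the pointer tip at (399,74), the rider's index at (304,74), and the handle bar from (411,222) to (410,440). I'll measure these in crops.

```bash
python3 - <<'E'
from h import *
crop(ld("wrist12"),165,0,110,75,7,"wc12")
E
```

```text
(no output)
```

View pics/wc12.png

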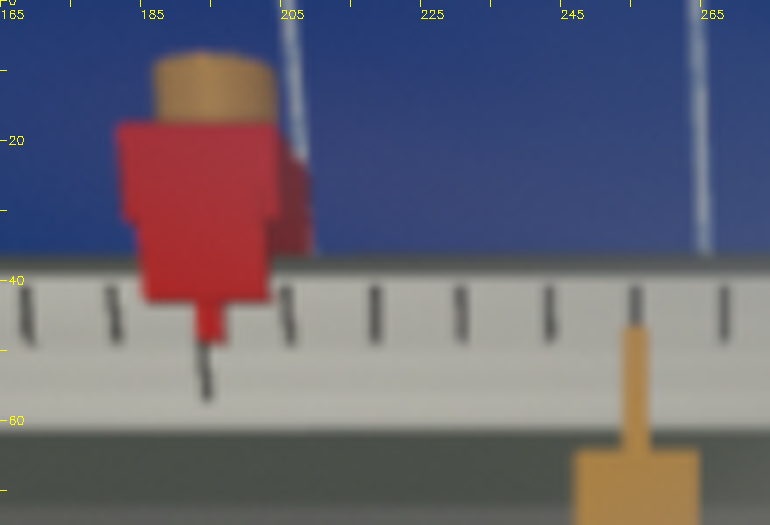

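```bash
python3 - <<'E'
from h import *
c=ld("wrist12")
for n,u,v in(("ptr",255.7,48.5),("mark",195,46),("rule",225,55),("bar",262.5,190),("jawtop",245,190)): print(n,pt(c,u,v).round(4))
vx=np.array([np.cos(np.radians(-2.2)),np.sin(np.radians(-2.2))])
for zp in(.034,.036):
  for zm in(.034,.035):
    P=ray(c,255.7,46.9,zp);M=ray(c,195.0,49,zm);print(zp,zm,P.round(4),M.round(4),"gap",(P-M)[:2]@vx)
T=[ray(c,165+a/7,b/7,.031) for a,b in((30,330),(117,330),(206,390),(290,330),(376,330),(461,330),(549,330),(635,305),(724,330))]
T=np.array(T);print(T.round(4)[:, :2]);d=T[-1]-T[0];print(np.degrees(np.arctan2(d[1],d[0])),np.linalg.norm(d))
a=ray(c,411*.64,222*.64,.1);b=ray(c,410*.64,440*.64,.1);print("handle",a,b,(a+b)/2)
# slots
for p,q in(((185,234),(540,234)),((203,355),(528,355))):
  a=ray(c,p[0]*.64,p[1]*.64,.03);b=ray(c,q[0]*.64,q[1]*.64,.03);print(np.degrees(np.arctan2(*(b-a)[[1,0]])))
E
```

```text
ptr [0.6521 0.0978 0.0362]
mark [0.6041 0.102  0.0353]
rule [0.6269 0.0949 0.0302]
bar [0.6522 0.0022 0.1056]
jawtop [ 0.6377 -0.0124  0.0579]
0.034 0.034 [0.6521 0.0992 0.034 ] [0.6036 0.1    0.034 ] gap 0.04851336723918013
0.034 0.035 [0.6521 0.0992 0.034 ] [0.6038 0.0999 0.035 ] gap 0.04833025810947763
0.036 0.034 [0.6521 0.099  0.036 ] [0.6036 0.1    0.034 ] gap 0.04851567122966651
0.036 0.035 [0.6521 0.099  0.036 ] [0.6038 0.0999 0.035 ] gap 0.04833256209996402
[[0.5825 0.1027]
 [0.5925 0.1022]
 [0.6021 0.0955]
 [0.6125 0.1013]
 [0.6223 0.1008]
 [0.6321 0.1004]
 [0.6423 0.0999]
 [0.6523 0.102 ]
 [0.6624 0.099 ]]
-2.68549681770289 0.07995645929393337
handle [0.6539693  0.03364688 0.1       ] [ 0.64905848 -0.07411626  0.1       ] [ 0.65151389 -0.02023469  0.1       ]
-2.7245349363534337
-2.760179545140654
```

```bash
python3 -m inch '[[20,5,3,0,0,0,60],[45,5,3,0,0,0,50],[65,5,3,0,0,0,50],[77,5,3,0,0,0,50],[77,5,3,0,0,0,50],[77,5,3,0,0,0,2],[77,5,3,0,0,0,2],[77,5,3,0,0,0,2],[77,5,3,0,0,0,2],[77,5,3,0,0,0,2]]' 90
python3 -m inch '[[0,0,0,0,0,0,2],[0,0,0,0,0,0,2],[0,0,0,0,0,0,2]]'
python3 - <<'E'
from bench import *
from h import *
c=capture("wrist");np.savez("pics/w13.npz",**c)
cv2.imwrite("pics/w13.png",cv2.resize(c["img"][:,:,::-1],(800,600)))
s=state();print(s["t"],s["finger_gap"],s["ee_pos"],s["wrist_force"],goal(s,(.649,-.021,.081),-2.5))
E
```

```text
t: 14.77
ee_pos: [0.6505, -0.0209, 0.0822]
orientation: [-0.488, -0.51, -0.49, 0.511]
wrist_force: [-8.6, 0.2, 7.5]
finger_gap: 0.0103
t: 15.02
ee_pos: [0.6505, -0.0209, 0.0822]
orientation: [-0.488, -0.51, -0.489, 0.511]
wrist_force: [-8.5, 0.8, 8.7]
finger_gap: 0.0104
15.0667 0.010348866666227188 [ 0.65047897 -0.02094701  0.08223832] [-8.59963724 -0.47386659  7.77797383] (array([ 1.2, -1.5,  0.1]), array([-0.    ,  0.0004,  0.0024]))
```

View pics/w13.png

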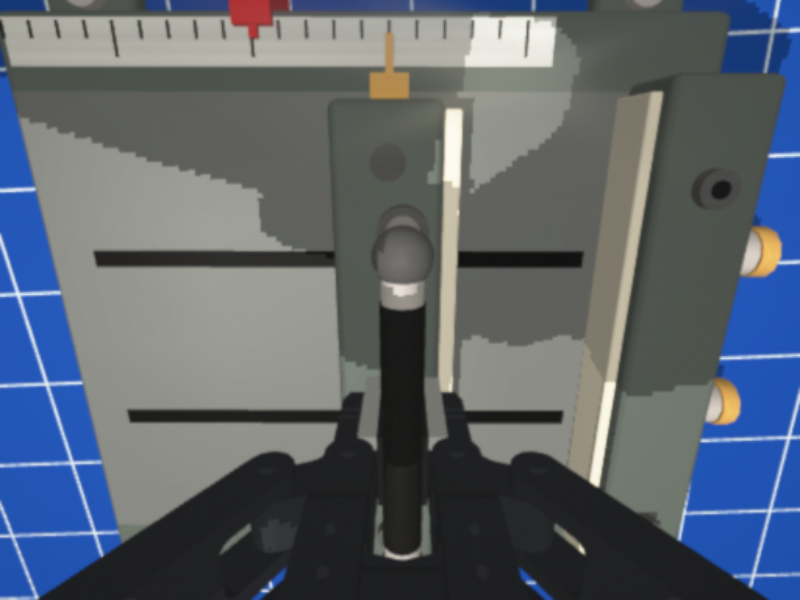

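The handle is gripped: gap 10.3 mm on the bar at (402,400). The pointer is at (389,35) and the mark at (253,35). I'll pull 45 mm, then fine-tune by sight.

```bash
python3 -m inch '[[0,-4,0,0,0,0,2],[0,-10,0,0,0,0,2],[0,-17,0,0,0,0,2],[0,-24,0,0,0,0,2],[0,-31,0,0,0,0,2],[0,-37,0,0,0,0,2],[0,-42,0,0,0,0,2],[0,-45,0,0,0,0,2],[0,-45,0,0,0,0,2],[0,-45,0,0,0,0,2]]'
python3 - <<'E'
from bench import *
from h import *
c=capture("wrist");np.savez("pics/w14.npz",**c)
crop(c,190,0,100,75,7,"w14")
s=state();print(s["t"],s["finger_gap"],s["ee_pos"],s["wrist_force"],s["dq"].round(3))
E
```

```text
t: 15.9
ee_pos: [0.6096, -0.0191, 0.0823]
orientation: [0.491, 0.513, 0.486, -0.509]
wrist_force: [7.5, 1.9, -1.4]
finger_gap: 0.0105
15.95 0.01021376533345799 [ 0.60959907 -0.01910125  0.08225998] [ 7.84904716  1.14981839 -2.47292784] [-0.001  0.001 -0.005 -0.001  0.001 -0.001]
```

View pics/w14.png

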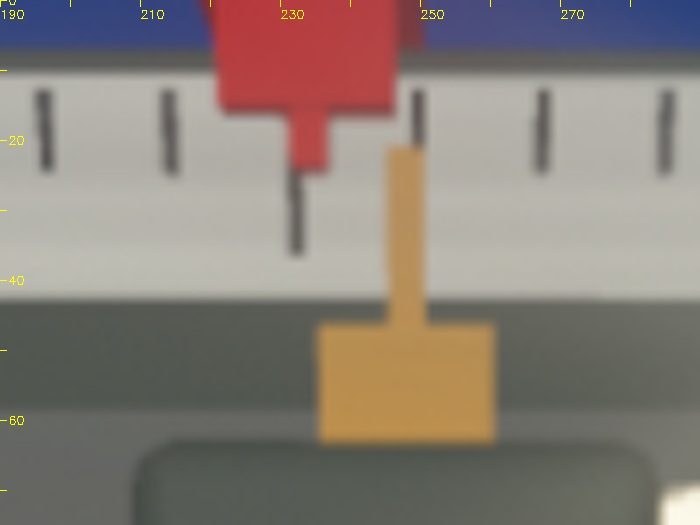

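```bash
cat >> h.py <<'E'
def gap(c,p,m,yaw=-2.6,zp=.0355,zm=.0345):
    vx=np.array([np.cos(np.radians(yaw)),np.sin(np.radians(yaw))]);P=ray(c,*p,zp);M=ray(c,*m,zm);return ((P-M)[:2]@vx*1000).round(2),P.round(4),M.round(4)
E
python3 - <<'E'
from h import *
c=ld("w14")
print(gap(c,(248.1,21.5),(234.1,23)))
for n,u,v in(("ptr",248,26),("mark",234,18),("mark2",234,22)): print(n,pt(c,u,v).round(4))
E
python3 -m inch '[[0,-2,0,0,0,0,2],[0,-4,0,0,0,0,2],[0,-6,0,0,0,0,2],[0,-7,0,0,0,0,2],[0,-7,0,0,0,0,2],[0,-7,0,0,0,0,2]]'
python3 - <<'E'
from bench import *
from h import *
c=capture("wrist");np.savez("pics/w15.npz",**c)
crop(c,200,0,70,60,10,"w15")
s=state();print(s["t"],s["finger_gap"],s["ee_pos"],s["wrist_force"],s["dq"].round(3))
E
```

```text
(np.float64(7.81), array([0.6113, 0.1008, 0.0355]), array([0.6034, 0.1006, 0.0345]))
ptr [0.6111 0.0987 0.0351]
mark [0.6035 0.1032 0.0337]
mark2 [0.6034 0.1011 0.0344]
t: 16.45
ee_pos: [0.6029, -0.0188, 0.0823]
orientation: [0.491, 0.513, 0.486, -0.509]
wrist_force: [9.0, 0.7, -2.9]
finger_gap: 0.0103
16.5 0.010330961203759634 [ 0.60288743 -0.0188214   0.08229018] [ 8.72680308  0.65161653 -3.2855506 ] [-0.     0.    -0.001  0.     0.    -0.001]
```

View pics/w15.png

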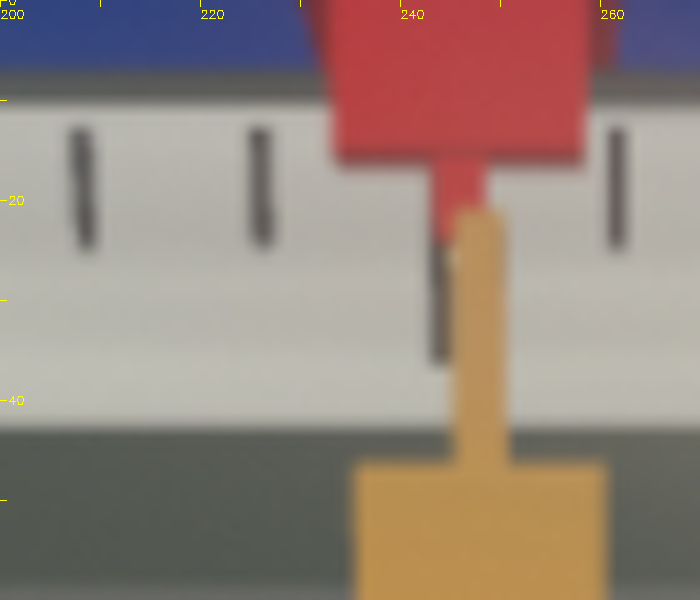

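```bash
python3 - <<'E'
from h import *
print(gap(ld("w15"),(248.0,21.5),(245.95,22)))
E
python3 -m inch '[[0,-0.6,0,0,0,0,2],[0,-1.1,0,0,0,0,2],[0,-1.1,0,0,0,0,2],[0,-1.1,0,0,0,0,2],[0,-1.1,0,0,0,0,2]]'
python3 - <<'E'
from bench import *
from h import *
c=capture("wrist");np.savez("pics/w16.npz",**c)
crop(c,215,0,60,50,12,"w16")
c=capture("side");np.savez("pics/s16.npz",**c)
crop(c,225,165,150,120,5,"s16")
s=state();print(s["t"],s["finger_gap"],s["ee_pos"],s["wrist_force"],s["dq"].round(3))
E
```

```text
(np.float64(1.16), array([0.6045, 0.1011, 0.0355]), array([0.6034, 0.1011, 0.0345]))
t: 16.92
ee_pos: [0.6019, -0.0188, 0.0823]
orientation: [0.491, 0.513, 0.486, -0.509]
wrist_force: [8.7, 1.7, -3.1]
finger_gap: 0.0104
17.0167 0.010593549501946221 [ 0.6019389  -0.01875164  0.08229399] [ 9.30341803  1.55241035 -3.05027173] [-0.001  0.001 -0.     0.001  0.001  0.001]
```

View pics/w16.png

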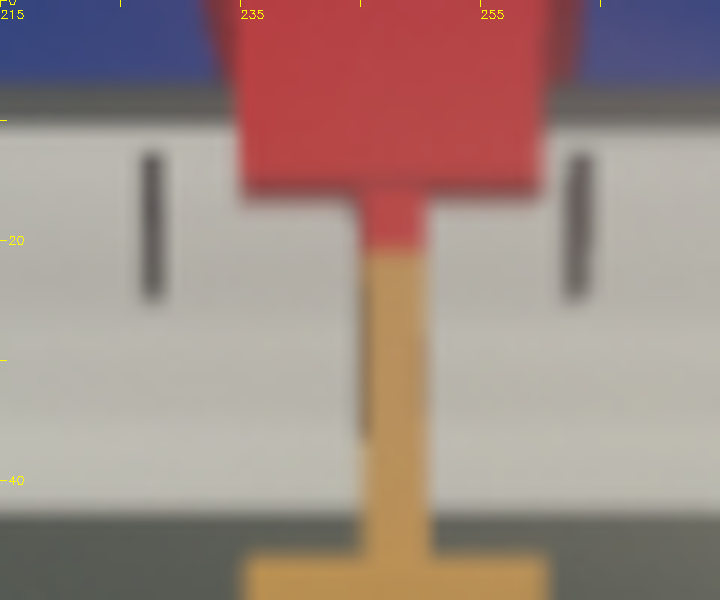

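View pics/s16.png

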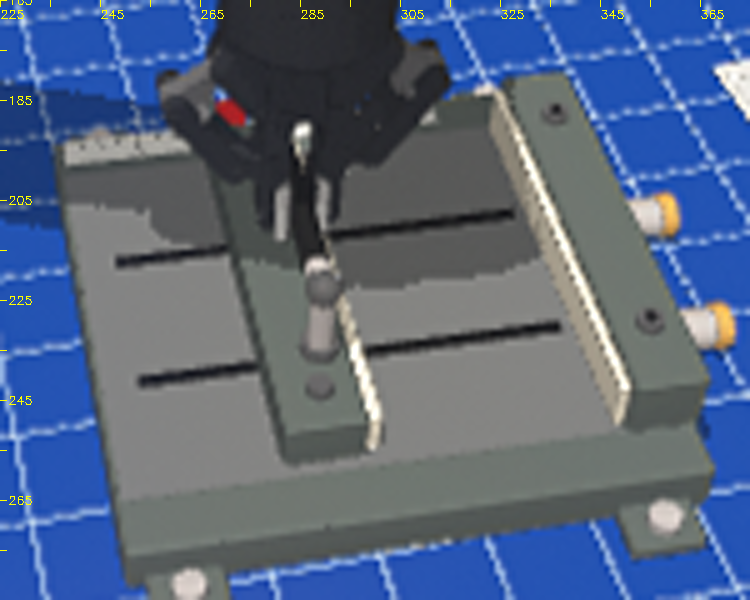

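The pointer at column 247.8 is level with the rider's index at 247.8, within about 0.1 mm. I'll hold for a moment and check that it stays still and that the whole scene is as asked.

```bash
python3 -m inch '[[0,0,0,0,0,0,2],[0,0,0,0,0,0,2],[0,0,0,0,0,0,2],[0,0,0,0,0,0,2],[0,0,0,0,0,0,2],[0,0,0,0,0,0,2]]'
python3 - <<'E'
from bench import *
from h import *
c=capture("wrist");np.savez("pics/w17.npz",**c);crop(c,215,0,60,50,12,"w17")
d=capture("scene");cv2.imwrite("pics/e17.png",cv2.resize(d["img"][:,:,::-1],(800,600)))
s=state();print(s["t"],s["finger_gap"],s["ee_pos"],s["wrist_force"],s["dq"].round(3))
E
```

```text
t: 17.52
ee_pos: [0.6019, -0.0188, 0.0823]
orientation: [0.491, 0.513, 0.486, -0.509]
wrist_force: [9.2, 1.1, -3.0]
finger_gap: 0.0102
17.6167 0.010407729430110847 [ 0.60194024 -0.01879122  0.08230907] [ 9.8523172   1.35994095 -2.99771316] [ 0.     0.     0.002 -0.    -0.001  0.   ]
```

View pics/w17.png

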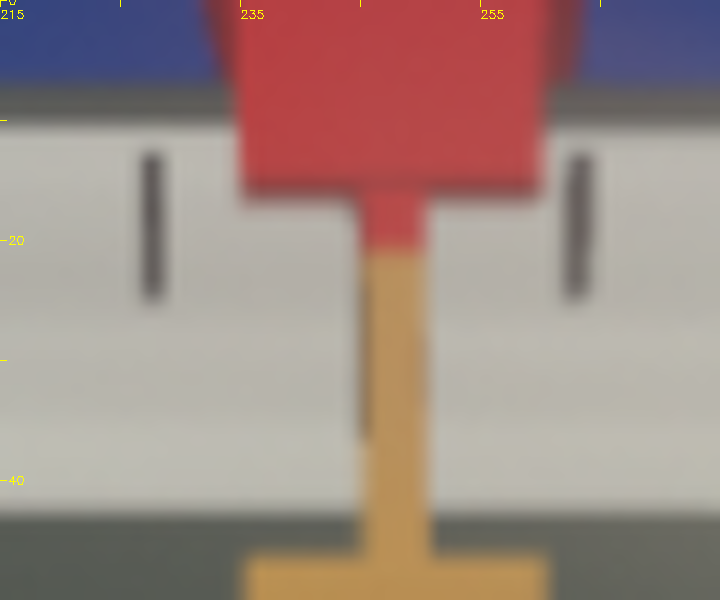

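View pics/e17.png

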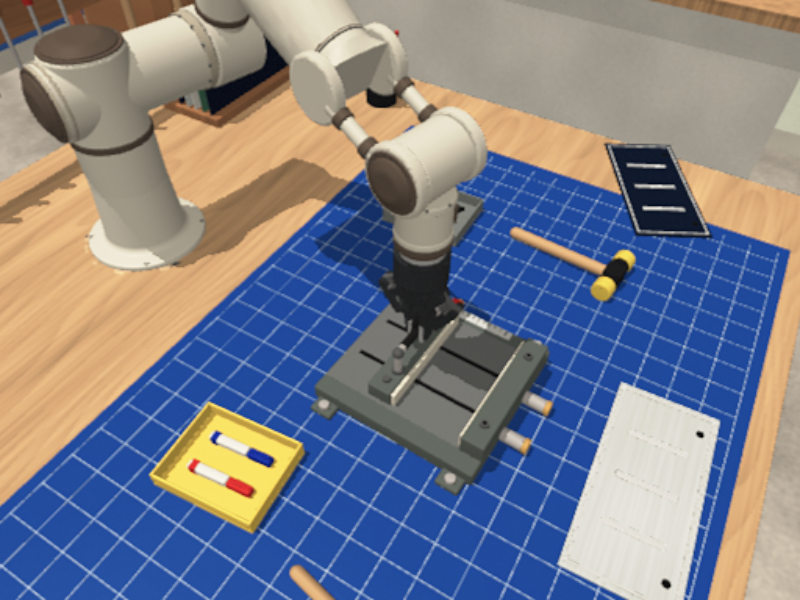

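The pointer and index still coincide at column 247.8. Both markers are in the yellow tray at (240,448) and (222,478), and the mallet and hammer haven't moved. I'm handing in.

```bash
python3 -c "
from bench import *
print(hand_in())"
```

```text
the job is handed in; nothing more can be done
None
```

The job is handed in at about 17.6 s, with the arm still holding the handle and the jaw at the mark. No verdict came back.

- **Tools:** The red and blue markers lie flat in the yellow tray. The punch was flat in the grey tray when I released it, and the arm mostly hid that tray in the last picture. The mallet stayed where it lay, and so did the part of the hammer in view.
- **Jaw:** I pulled it about 48.5 mm by its bar. In the last two wrist pictures, about 0.6 s apart, the pointer and the rider's index sat on the same image column, within roughly 0.1 mm. The arm was at rest, with about 10 N at the wrist.
- **Rider:** Its index measured x = 0.603–0.604 m before and during the pull, so it did not shift.
- **Disagreements:** The cameras differed by 1–2 mm and about 1.5° on the tools' positions. I settled the final alignment on the wrist picture alone. The fingertips also touched the bed lightly (about 6 N) while gripping the tools.

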